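Load a light parts tray evenly on a counter scale

TASK

Weigh this fan repair kit: set the empty white tray centred on the scale's small round pan and let go of it, then stand the transformer in the middle of the tray, and after that one capacitor upright at each end, close to the end wall. Set the parts down rather than dropping them; the tray must never tip, and must finish level, still centred on the pan, with everything left standing. Leave the upturned tumbler, the fan canopy and the file where they are.

Things in the scene. Friction and masses are not known exactly. Their poses are not given: they have to be found in the camera images.
- tray_mid (a point): Centre, half-way up, of the loose white plastic tray: open box, outside 60 (x) by 200 (y) by 30 mm high, walls and floor 3 mm, 0.08 kg, empty on the ledge. Site is 15 mm above the underside; z up. Can be gripped across its 60 mm width. On the pan both ends overhang: empty, it tips if a capacitor is put at one end; with the transformer in its middle it does not.
- pan (a point): Centre of the top face of the scale's round steel pan, 66 mm in diameter, top 70 mm above the ledge. The pan is rigid. Below it is the scale's grey body, 120 by 120 mm, top 46 mm above the ledge, fixed. z up; the scale's display side looks along its own -x.
- transformer_mid (a point): Centre, half-way up, of the loose transformer: dark steel frame with a copper coil showing front and back, 42 (x) by 44 (y) by 66 mm high, about 0.6 kg, standing under the wire shelf. Its x and y lie within 0.15 rad of the shelf's; z up; gripped across y (44 mm).
- cap_a_mid (a point): Centre, half-way up, of one of two identical box capacitors: red plastic block 40 (x) by 36 (y) by 72 mm high, with a low black cap and two small brass tabs on top reaching 83 mm above its underside, about 0.16 kg, standing under the wire shelf. Its x and y lie within 0.15 rad of the shelf's; z up; gripped across y (36 mm).
- cap_b_mid (a point): The same for the other capacitor.
- shelf_front (a point): Middle of the front edge of the fixed wire shelf, under its wires, 0.21 m above the ledge (end bars reach down to 203 mm). In its own axes the edge runs 150 mm either way along y; wires go back 116 mm to +x; two posts at the back corners, open below. The parts stand in a row along y, 85 mm apart, 13 mm behind the edge: a tool leaning back to its -x by 30 to 45 degrees clears the edge.
- tumbler: Bystander: small upturned glass tumbler, 72 mm across at the ledge, 85 mm high, loose; origin at the centre of its underside.
- canopy: Bystander: white plastic ceiling-fan canopy, 120 mm across, 70 mm high, loose; origin at the centre of its underside.
- file: Bystander: steel file with wooden handle, about 195 mm long, 18 mm high, lying flat, loose; origin under where blade and handle meet (blade 90 mm to +x, handle 105 mm to -x).
Not all that is in view belongs to the job. Leave any red look-alike of the part that bears tray_mid alone.

How it is judged:
On the way, in this order (a step that is already met when the one before it is completed fails the run):
1. the empty tray lies centred and level on the pan, let go (horizontal distance between tray_mid and pan below 0.015 m and z of tray_mid in the frame of pan between 0.01 and 0.02 m and angle between tray_mid's own z axis and vertical below 0.06 rad and contact force between the fingers and tray below 0.1 N and linear speed of tray below 0.02 m/s), for 0.2 s.
2. the transformer stands in the middle of the tray, let go, tray still centred and level (horizontal distance between tray_mid and pan below 0.015 m and z of tray_mid in the frame of pan between 0.01 and 0.02 m and angle between tray_mid's own z axis and vertical below 0.06 rad and x of transformer_mid in the frame of tray_mid between -0.02 and 0.02 m and z of transformer_mid in the frame of tray_mid between 0.015 and 0.027 m and angle between transformer_mid's own z axis and vertical below 0.12 rad and y of transformer_mid in the frame of tray_mid between -0.015 and 0.015 m and contact force between the fingers and transformer below 0.1 N and linear speed of tray below 0.02 m/s), for 0.2 s.
3. a capacitor stands at one end of the tray, let go (horizontal distance between tray_mid and pan below 0.015 m and z of tray_mid in the frame of pan between 0.01 and 0.02 m and angle between tray_mid's own z axis and vertical below 0.06 rad and x of transformer_mid in the frame of tray_mid between -0.02 and 0.02 m and z of transformer_mid in the frame of tray_mid between 0.015 and 0.027 m and angle between transformer_mid's own z axis and vertical below 0.12 rad and y of transformer_mid in the frame of tray_mid between -0.015 and 0.015 m and ((((x of cap_a_mid in the frame of tray_mid between -0.02 and 0.02 m and z of cap_a_mid in the frame of tray_mid between 0.018 and 0.03 m and angle between cap_a_mid's own z axis and vertical below 0.12 rad and y of cap_a_mid in the frame of tray_mid above 0.052 m) or (x of cap_a_mid in the frame of tray_mid between -0.02 and 0.02 m and z of cap_a_mid in the frame of tray_mid between 0.018 and 0.03 m and angle between cap_a_mid's own z axis and vertical below 0.12 rad and y of cap_a_mid in the frame of tray_mid below -0.052 m)) and contact force between the fingers and cap_a below 0.1 N) or (((x of cap_b_mid in the frame of tray_mid between -0.02 and 0.02 m and z of cap_b_mid in the frame of tray_mid between 0.018 and 0.03 m and angle between cap_b_mid's own z axis and vertical below 0.12 rad and y of cap_b_mid in the frame of tray_mid above 0.052 m) or (x of cap_b_mid in the frame of tray_mid between -0.02 and 0.02 m and z of cap_b_mid in the frame of tray_mid between 0.018 and 0.03 m and angle between cap_b_mid's own z axis and vertical below 0.12 rad and y of cap_b_mid in the frame of tray_mid below -0.052 m)) and contact force between the fingers and cap_b below 0.1 N))), for 0.2 s.
At the end, for the whole second after the job is handed in: Tray resting on the pan, its centre within 15 mm of the pan's, level within 0.06 rad; transformer upright on the tray floor within 15 mm of the middle along the tray; one capacitor upright (0.12 rad) on the floor at each end, over 52 mm from the middle; all at rest (horizontal distance between tray_mid and pan below 0.015 m and z of tray_mid in the frame of pan between 0.01 and 0.02 m and angle between tray_mid's own z axis and vertical below 0.06 rad and x of transformer_mid in the frame of tray_mid between -0.02 and 0.02 m and z of transformer_mid in the frame of tray_mid between 0.015 and 0.027 m and angle between transformer_mid's own z axis and vertical below 0.12 rad and y of transformer_mid in the frame of tray_mid between -0.015 and 0.015 m and ((x of cap_a_mid in the frame of tray_mid between -0.02 and 0.02 m and z of cap_a_mid in the frame of tray_mid between 0.018 and 0.03 m and angle between each of cap_a_mid, cap_b_mid's own z axis and vertical below 0.12 rad and y of cap_a_mid in the frame of tray_mid above 0.052 m and x of cap_b_mid in the frame of tray_mid between -0.02 and 0.02 m and z of cap_b_mid in the frame of tray_mid between 0.018 and 0.03 m and y of cap_b_mid in the frame of tray_mid below -0.052 m) or (x of cap_a_mid in the frame of tray_mid between -0.02 and 0.02 m and z of cap_a_mid in the frame of tray_mid between 0.018 and 0.03 m and angle between each of cap_a_mid, cap_b_mid's own z axis and vertical below 0.12 rad and y of cap_a_mid in the frame of tray_mid below -0.052 m and x of cap_b_mid in the frame of tray_mid between -0.02 and 0.02 m and z of cap_b_mid in the frame of tray_mid between 0.018 and 0.03 m and y of cap_b_mid in the frame of tray_mid above 0.052 m)) and linear speed of each of tray, transformer, cap_a, cap_b below 0.02 m/s); the robot touches nothing.
It fails at once if the tray tips more than 0.25 rad (angle between tray_mid's own z axis and vertical above 0.25 rad).
It fails at once if a part is dropped into the tray (moving faster than 0.5 m/s within it) ((horizontal distance between transformer_mid and tray_mid below 0.09 m and z of transformer_mid in the frame of tray_mid between 0 and 0.045 m and linear speed of transformer above 0.5 m/s) or (horizontal distance between cap_a_mid and tray_mid below 0.09 m and z of cap_a_mid in the frame of tray_mid between 0 and 0.045 m and linear speed of cap_a above 0.5 m/s) or (horizontal distance between cap_b_mid and tray_mid below 0.09 m and z of cap_b_mid in the frame of tray_mid between 0 and 0.045 m and linear speed of cap_b above 0.5 m/s)).
It fails at once if the tumbler, canopy or file is moved more than 20 mm (distance of any of tumbler, canopy, file from where it was at the start of the episode above 0.02 m).
It also fails if it takes over 72 s, if anything falls off the work surface, if the arm or the gripper's body presses on something with over 40 N, if the wrist force passes 120 N, or if a joint passes its speed limit or range.

ROBOT

A 7-joint arm with a two-finger parallel gripper is mounted at the origin on the work surface. World frame = base frame: x ahead of the robot, y to its left, z up, the work surface at z = 0. Lengths are in m, angles in rad, forces in N, time in s.
With the tool pointing down it reaches from about 0.425 to 0.95 m from the base axis. Payload 4.7 kg.
Tool frame: the origin (TCP) lies between the finger pads; the fingertips stand 25 mm ahead of it and the grasp point (between the pads) lies 6 mm ahead of it; x points along the fingers, z is the direction in which the jaws open and shut, and the axes are right-handed (so a half turn about x gives the same grasp; the last joint's range is limited). The gripper opens to 85 mm and grips with 20 to 120 N. Pads are 22 mm wide; open, the fingers measure 114 mm over their backs; the gripper's body (76 mm by 85 mm) begins 54 mm behind the grasp point. The pads swing forward as they close: fully open they stand 13 mm farther back than shut.
Start: joints at [-1.328, 0.469, -0.049, 1.532, 0.024, 1.141, -0.082], TCP at [0.181, 0.65, 0.256] pointing down, gripper open.
Joint ranges: [-2.59, 2.59], [-0.33, 1.99], [-1.39, 1.29], [0.1, 2.45], [-1.04, 4.18], [0.21, 1.99], [-2.66, 2.66]. Speed limits (rad/s): [2.57, 2.57, 3.14, 3.14, 3.14, 3.14, 3.14].

INTERFACE

Orientations are given as a 3x3 rotation matrix whose columns are the frame's x, y, z axes.
In Python, from rig import * gives the robot as it stands. Calls block until the motion is done:
- movep(position, orientation): joint-space move of the TCP to a pose.
- move_l(position, attitude=None, feed=0.15, until_force=None): straight line of the TCP; attitude=None keeps the orientation; feed is the mean speed in m/s. With until_force (N) it stops when the force on the tool has changed by that much, and returns True; else False.
- move_joints(angles): joint-space move.
- command_gripper(opening, newtons=None): finger opening in m; newtons is the grip in N (None keeps the last); returns when the fingers have stopped.
- sleep(seconds).
- inverse_kinematics(position, orientation): joint angles nearest the present ones, or None.
- sense(): the state.
- camera(name): name is "scene" or "top" or "wrist"; returns (picture, depth): 480x640x3 uint8, red, green, blue; 480x640 float32, m along the optical axis (not along the pixel's ray), 0 where there is no reading.
- camera_params(name): a dict with "K" (3x3 intrinsics, pixels), "position" and "rotation" of the camera in the world; the wrist camera has in their place "tool_from_camera" (4x4, takes a point from camera to tool coordinates, whose origin is the TCP and whose axes are the tool frame's). Camera axes: x right, y down, z forward; pixel columns grow to the right and rows downward; lengths in m; the calibration is good to about 2 mm. A picture is of the moment at which its call begins: read the wrist's pose just before it. camera_params takes no time and is no camera call.
A pose or a line that the arm cannot do raises Unreachable and nothing moves.
- finish_job(): hands the job in, once; it reports no verdict.
The state is a dict: "time_s": time; "joint_pos": joint angles; "qd": joint speeds; "joint_efforts": joint torques, N m; "position": TCP position; "tcp_rot": TCP orientation; "wrist_force": force on the tool from outside, world axes, zero at the start; "ft_torque": the same for the moment, N m; "finger_gap": finger opening in m.
Only numpy, scipy, OpenCV 4.12 (cv2) and the standard library are available. Lean on these libraries where they do the work, as an engineer would, in place of code of your own. Each camera call takes 0.05 s, during which the arm holds its last target.

## Working session

There is one attempt and no reset: what is moved stays moved. The work goes in short steps, each a Python script; the robot and the scene stay as the last script left them, time stands still between calls to the robot, and variables do not carry over. Pictures are saved under pics/ and viewed, and the job is handed in when it is done.

```bash
ls; mkdir -p pics
python3 - <<'E'
from rig import *
import cv2,numpy as np
s=sense();print(s['time_s'],s['position'],s['tcp_rot'],s['wrist_force'],s['finger_gap'])
for n in("scene","top"):
    p,d=camera(n);cv2.imwrite(f"pics/{n}0.png",p[:,:,::-1]);np.savez(f"{n}0.npz",p=p,d=d)
    print(n,camera_params(n))
print(camera_params("wrist"))
E
```

```text
pics
0.0 [0.18105753 0.64970061 0.25523268] [[-4.39573188e-04 -9.63301286e-01  2.68422129e-01]
 [-1.94882083e-03  2.68422471e-01  9.63299320e-01]
 [-9.99998004e-01 -9.96660850e-05 -1.99529294e-03]] [ 0.50060449 -0.40066691 -0.50512618] 0.08548929879863015
scene {'K': array([[469.40995015,   0.        , 319.14057642],
       [  0.        , 469.40995015, 239.66138032],
       [  0.        ,   0.        ,   1.        ]]), 'position': array([1.12762106, 0.42243415, 0.74113468]), 'rotation': array([[-0.48166073,  0.59734484, -0.64123481],
       [ 0.87635652,  0.32707754, -0.353581  ],
       [-0.00147628, -0.73225639, -0.68102746]])}
top {'K': array([[483.05132752,   0.        , 314.70438056],
       [  0.        , 483.05132752, 245.72208496],
       [  0.        ,   0.        ,   1.        ]]), 'position': array([0.41189741, 0.14986552, 1.28569438]), 'rotation': array([[-0.00182575, -0.98964213,  0.14354485],
       [-0.9995836 , -0.00232765, -0.02876124],
       [ 0.02879746, -0.14353759, -0.98922579]])}
{'K': array([[358.74504661,   0.        , 320.33609156],
       [  0.        , 358.74504661, 241.37495479],
       [  0.        ,   0.        ,   1.        ]]), 'tool_from_camera': array([[ 1.41023106e-03, -2.96554111e-01,  9.55015011e-01,
        -1.16705154e-01],
       [-2.32637178e-04, -9.55016032e-01, -2.96554085e-01,
         7.48178193e-02],
       [ 9.99998979e-01,  1.96037782e-04, -1.41578278e-03,
        -3.55610082e-05],
       [ 0.00000000e+00,  0.00000000e+00,  0.00000000e+00,
         1.00000000e+00]])}
```

View pics/scene0.png

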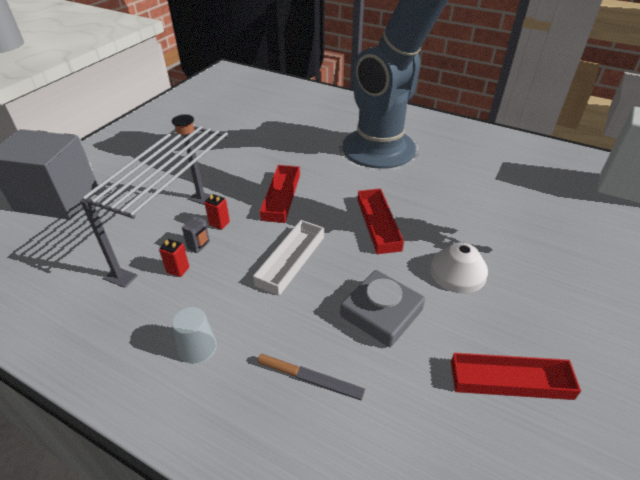

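View pics/top0.png

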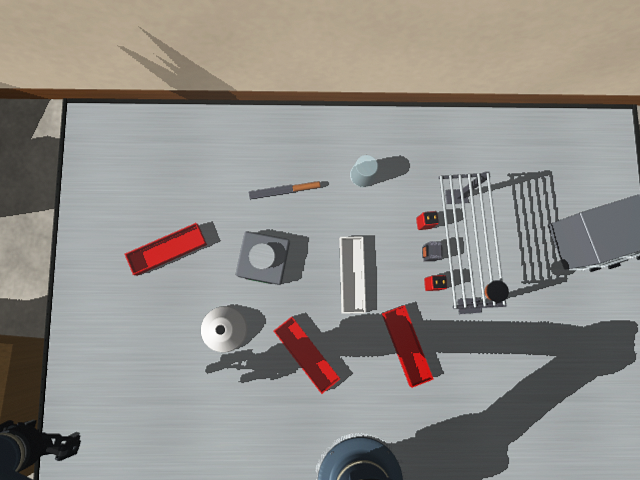

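The scene shows one white tray at scene (290,257) and top (354,274). The red trays at scene (281,193), (380,220) and (513,376) are look-alikes to leave alone. The scale is at (383,300), and the parts are at (217,212), (197,236) and (175,258) under the shelf. Next I'll localize them.

```bash
cat > h.py <<'E'
import numpy as np,cv2
def cloud(d,K,R,t):
    v,u=np.mgrid[:d.shape[0],:d.shape[1]]
    c=np.stack([(u-K[0,2])/K[0,0]*d,(v-K[1,2])/K[1,1]*d,d],-1)
    return c@R.T+t
E
python3 - <<'E'
from rig import *
from h import *
W={}
for n in("scene","top"):
    z=np.load(f"{n}0.npz");c=camera_params(n);P=cloud(z['d'],c['K'],c['rotation'],c['position']);P[z['d']<=0]=np.nan
    W[n]=P;np.save(n+"P.npy",P)
    p=z['p'].astype(int)
    hsv=cv2.cvtColor(z['p'],cv2.COLOR_RGB2HSV)
    m=(P[...,2]>0.008)&(P[...,0]>0.2)&(P[...,0]<1.0)&(abs(P[...,1])<0.7)
    k,l,st,ce=cv2.connectedComponentsWithStats(m.astype(np.uint8))
    print(n)
    for i in range(1,k):
        if st[i,4]<60: continue
        q=P[l==i]; print(ce[i].round(0),st[i,4],q.min(0).round(3),q.max(0).round(3))
    b=m&0
    tab=P[...,2][(abs(P[...,2])<0.01)];print('table z',np.nanmedian(tab))
for n,box in(("scene",(140,120,120,180)),("top",(330,130,180,200))):
    x,y,w,hh=box
    p=np.load(f"{n}0.npz")['p'][y:y+hh,x:x+w,::-1]
    cv2.imwrite(f"pics/{n}crop.png",cv2.resize(p,None,fx=3.3 if n=="scene" else 4,fy=3.3 if n=="scene" else 3,interpolation=cv2.INTER_CUBIC))
E
```

```text
scene
[ 85. 175.] 11091 [ 0.428 -0.7    0.008] [ 0.747 -0.168  0.245]
[280. 193.] 737 [ 0.233 -0.187  0.008] [ 0.441 -0.062  0.035]
[381. 221.] 924 [0.217 0.051 0.008] [0.413 0.221 0.035]
[217. 211.] 646 [ 0.425 -0.285  0.008] [ 0.518 -0.176  0.085]
[196. 233.] 677 [ 0.557 -0.212  0.008] [ 0.603 -0.172  0.071]
[288. 256.] 1275 [ 0.415 -0.018  0.008] [0.622 0.049 0.035]
[174. 257.] 784 [ 0.642 -0.202  0.008] [ 0.683 -0.16   0.087]
[460. 267.] 2138 [0.348 0.292 0.008] [0.439 0.408 0.076]
[382. 307.] 3871 [0.496 0.182 0.008] [0.633 0.319 0.076]
[193. 334.] 1836 [ 0.768 -0.047  0.008] [0.832 0.017 0.089]
[517. 375.] 2514 [0.519 0.402 0.008] [0.656 0.609 0.035]
[308. 374.] 1139 [0.73  0.101 0.008] [0.776 0.291 0.026]
table z 0.0016508930332884697
top
[364. 170.] 656 [ 0.763 -0.062  0.008] [0.825 0.016 0.09 ]
[474. 244.] 3033 [ 0.428 -0.348  0.008] [ 0.746 -0.169  0.245]
[299. 187.] 268 [0.738 0.101 0.008] [0.774 0.217 0.024]
[599. 235.] 4985 [ 0.524 -0.69   0.008] [ 0.703 -0.519  0.167]
[427. 220.] 331 [ 0.643 -0.205  0.008] [ 0.681 -0.161  0.087]
[163. 249.] 580 [0.52  0.402 0.008] [0.655 0.606 0.036]
[262. 258.] 2197 [0.494 0.181 0.009] [0.632 0.319 0.078]
[353. 273.] 361 [ 0.421 -0.016  0.008] [0.621 0.047 0.036]
[432. 251.] 358 [ 0.557 -0.215  0.008] [ 0.603 -0.172  0.072]
[435. 282.] 312 [ 0.478 -0.22   0.008] [ 0.514 -0.178  0.086]
[408. 348.] 515 [ 0.232 -0.185  0.008] [ 0.439 -0.063  0.035]
[223. 329.] 1650 [0.323 0.291 0.008] [0.438 0.406 0.074]
[307. 358.] 318 [0.219 0.052 0.008] [0.411 0.22  0.038]
[ 14. 443.] 990 [0.2   0.534 0.245] [0.22  0.699 0.598]
table z -0.000562064821470476
```

View pics/scenecrop.png

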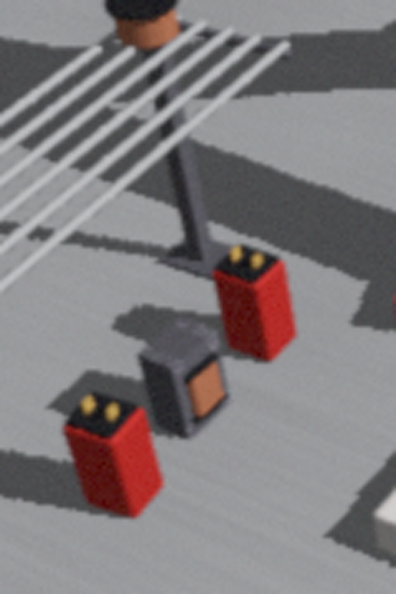

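View pics/topcrop.png

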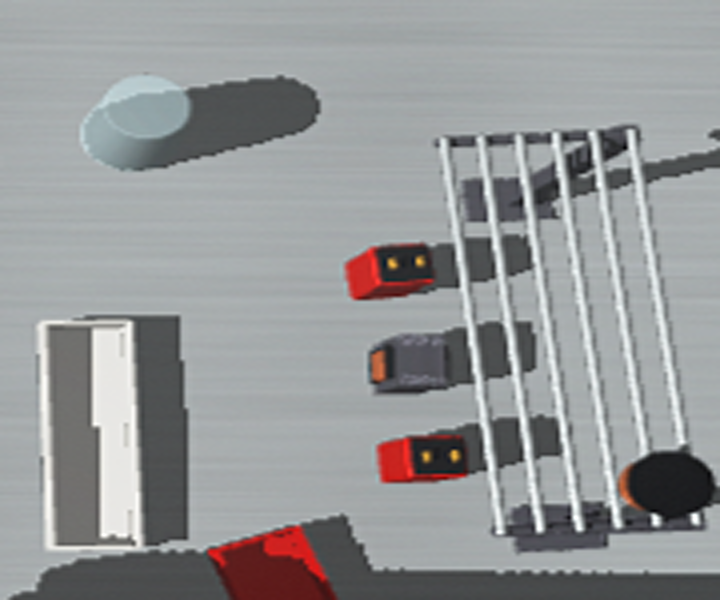

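The crops show two red capacitors with brass tabs and the transformer between them, all under the shelf's front edge. The white tray has no parts in it. Next I'll fit poses.

Run:
```python
from h import *
P={n:np.load(n+"P.npy") for n in("scene","top")}
def sel(n,lo,hi):
    q=P[n].reshape(-1,3); m=np.all((q>lo)&(q<hi),1); return q[m]
def rect(n,lo,hi,name):
    q=sel(n,lo,hi)
    r=cv2.minAreaRect((q[:,:2]*1000).astype(np.float32)); print(name,n,len(q),'zmed',np.median(q[:,2]).round(4),'c',np.round(r[0],1),'size',np.round(r[1],1),'ang',round(r[2],2))
for n in P:
    rect(n,(.4,-.04,.02),(.65,.08,.05),'tray rim')
    rect(n,(.4,-.04,.008),(.65,.08,.05),'tray all')
    rect(n,(.46,.15,.064),(.66,.34,.09),'pan')
    rect(n,(.46,.15,.04),(.66,.34,.052),'body')
    rect(n,(.54,-.23,.06),(.62,-.15,.08),'xf top')
    rect(n,(.54,-.23,.01),(.62,-.15,.08),'xf all')
    rect(n,(.63,-.23,.068),(.7,-.15,.08),'capA top')
    rect(n,(.63,-.23,.01),(.7,-.15,.068),'capA body')
    rect(n,(.46,-.23,.068),(.53,-.15,.08),'capB top')
    rect(n,(.46,-.23,.01),(.53,-.15,.068),'capB body')
    rect(n,(.4,-.36,.195),(.8,-.13,.3),'shelf')
    q=sel(n,(.4,-.36,.195),(.8,-.13,.235)); print('shelf z',np.percentile(q[:,2],[2,50,98]))
    # front wire: max y per x bin
    q=sel(n,(.4,-.36,.2),(.8,-.13,.235));xs=[];ys=[]
    for x in np.arange(.44,.74,.01):
        w=q[abs(q[:,0]-x)<.005]
        if len(w): xs.append(x);ys.append(w[:,1].max())
    print('front edge y=a x+b',np.polyfit(xs,ys,1), min(xs),max(xs)); 
    q=sel(n,(.4,-.36,.235),(.8,-.13,.4)); print('tall',len(q),q.min(0),q.max(0))
```

```text
tray rim scene 763 zmed 0.0283 c [518.5  15.7] size [206.2  63.2] ang 1.41
tray all scene 1279 zmed 0.0226 c [518.5  15.7] size [206.2  63.2] ang 1.41
pan scene 806 zmed 0.0715 c [562.  250.1] size [66.  65.4] ang 24.07
body scene 2307 zmed 0.0473 c [562.9 250.6] size [119.3 121.4] ang 79.32
xf top scene 245 zmed 0.0669 c [ 579.8 -194.3] size [32.7 45.9] ang 89.54
xf all scene 665 zmed 0.0526 c [ 579.9 -191.6] size [39.1 46.9] ang 88.15
capA top scene 258 zmed 0.0753 c [ 662.7 -181.4] size [35.1 40. ] ang 5.7
capA body scene 493 zmed 0.0398 c [ 669.9 -174.4] size [28.9 50.2] ang 47.52
capB top scene 190 zmed 0.075 c [ 497.6 -196.7] size [36.2 40.7] ang 0.78
capB body scene 421 zmed 0.0389 c [ 505.4 -190.7] size [28.3 50.1] ang 41.76
shelf scene 3055 zmed 0.216 c [ 586.8 -237.5] size [313.1 123. ] ang 2.99
shelf z [0.20652013 0.21583572 0.22814326]
front edge y=a x+b [ 0.06987056 -0.21937075] 0.44 0.7300000000000002
tall 233 [ 0.44064928 -0.30213348  0.23526636] [ 0.48972701 -0.25391069  0.24450873]
tray rim top 273 zmed 0.0286 c [520.4  15.3] size [199.4  61. ] ang 1.22
tray all top 
[... 201 characters left out ...]
p top 212 zmed 0.0649 c [ 579.9 -194.4] size [45.4 31.5] ang 1.63
xf all top 356 zmed 0.0627 c [ 580.2 -193.8] size [42.6 45.5] ang 88.46
capA top top 175 zmed 0.0741 c [ 662.1 -182.7] size [34.7 38.5] ang 7.32
capA body top 144 zmed 0.0454 c [ 662.1 -183.1] size [36.6 41.5] ang 5.89
capB top top 194 zmed 0.0736 c [ 496.5 -198.7] size [35.5 37.5] ang 2.08
capB body top 105 zmed 0.046 c [ 496.4 -199.2] size [35.7 42.3] ang 0.64
shelf top 2815 zmed 0.2147 c [ 585.7 -239.4] size [314.5 123. ] ang 3.81
shelf z [0.20628804 0.21420217 0.2192459 ]
front edge y=a x+b [ 0.06715366 -0.21856207] 0.44 0.7300000000000002
tall 385 [ 0.44301416 -0.30408792  0.23514211] [ 0.48896762 -0.25448472  0.24535072]
```

```bash
cat >> h.py <<'E'
def ori(yaw,tilt=0.,flip=False):
    """jaw axis at yaw from world x; approach down, tilted toward jaw-perp horizontal (for yaw 0: body leans to +y)"""
    j=np.array([np.cos(yaw),np.sin(yaw),0]); back=np.array([-np.sin(yaw),np.cos(yaw),0])
    a=-np.cos(tilt)*np.array([0,0,1])-np.sin(tilt)*back
    if flip:j=-j
    return np.stack([a,np.cross(j,a),j],1)
def tcp(G,R): return np.array(G)-0.006*R[:,0]
PAN=np.array([.5626,.2497]);TRAY=np.array([.5195,.0155]);TY=np.radians(1.3)
XF=np.array([.580,-.1942]);CA=np.array([.6624,-.1822]);CB=np.array([.497,-.1978])
E
python3 - <<'E'
from rig import *
from h import *
lim=np.array([[-2.59, 2.59], [-0.33, 1.99], [-1.39, 1.29], [0.1, 2.45], [-1.04, 4.18], [0.21, 1.99], [-2.66, 2.66]])
def t(name,G,R):
    q=inverse_kinematics(tcp(G,R),R);print(name,None if q is None else np.round(q,2))
for f in(0,1):
    t('tray',[*TRAY,.023],ori(np.pi/2+TY,0,f));t('trayplace',[*PAN,.093],ori(np.pi/2+TY,0,f))
    t('trayplace',[*PAN,.2],ori(np.pi/2+TY,0,f))
for f in(0,1):
  for tl in(30,37,45):
    r=np.radians(tl);print(f,tl)
    t('xf',[*XF,.052],ori(.0,r,f));t('ca',[*CA,.055],ori(.1,r,f));t('cb',[*CB,.055],ori(.02,r,f))
    for dx in(-.072,0,.072):
        for z in (.128,.24): t(f'pl{dx}',[PAN[0]+dx,PAN[1],z],ori(.0,r,f))
E
```

```text
tray [-0.26  0.54  0.18  2.09 -0.19  0.53  1.66]
trayplace [-0.54  0.54  0.07  1.82 -0.06  0.78  1.16]
trayplace [-0.57  0.42  0.11  1.74 -0.05  0.98  1.15]
tray [-0.5   0.59  0.5   2.1  -0.52  0.57 -1.17]
trayplace [-0.9   0.6   0.57  1.85 -0.43  0.82 -1.65]
trayplace [-0.96  0.48  0.65  1.77 -0.33  1.01 -1.73]
0 30
xf [-0.49  0.74  0.7   1.96  0.14  0.54 -0.06]
ca [-0.43  0.78  0.62  1.79  0.17  0.6  -0.01]
cb [-0.42  0.6   0.58  2.16  0.48  0.46 -0.35]
pl-0.072 [-1.09  0.61  0.48  1.81  0.16  1.11 -0.73]
pl-0.072 [-1.11  0.47  0.5   1.73  0.21  1.32 -0.7 ]
pl0 [-1.01  0.69  0.51  1.66  0.14  1.14 -0.63]
pl0 [-1.03  0.57  0.53  1.58  0.17  1.34 -0.59]
pl0.072 [-0.92  0.78  0.51  1.5   0.11  1.2  -0.55]
pl0.072 [-0.93  0.67  0.54  1.41  0.14  1.38 -0.5 ]
0 37
xf [-0.52  0.76  0.68  1.97  0.38  0.56 -0.32]
ca [-0.49  0.82  0.64  1.81  0.34  0.6  -0.21]
cb [-0.45  0.63  0.54  2.17  0.73  0.52 -0.64]
pl-0.072 [-1.12  0.66  0.49  1.77  0.22  1.19 -0.78]
pl-0.072 [-1.14  0.52  0.51  1.7   0.26  1.39 -0.73]
pl0 [-1.04  0.74  0.52  1.63  0.2   1.22 -0.68]
pl0 [-1.06  0.62  0.55  1.55  0.24
[... 1225 characters left out ...]
.072 [-0.59  0.5  -0.26  1.66  0.53  1.53  2.12]
pl0 [-0.56  0.7  -0.22  1.59  0.6   1.4   2.11]
pl0 [-0.54  0.58 -0.25  1.52  0.58  1.56  2.2 ]
pl0.072 [-0.52  0.78 -0.21  1.43  0.63  1.45  2.2 ]
pl0.072 [-0.5   0.68 -0.23  1.35  0.61  1.61  2.29]
1 45
xf [-0.18  0.7   0.12  1.95  1.    0.88  2.24]
ca [-0.15  0.75  0.08  1.8   1.02  0.9   2.37]
cb [-0.22  0.62  0.15  2.16  1.1   0.8   2.11]
pl-0.072 [-0.64  0.69 -0.25  1.7   0.62  1.48  1.97]
pl-0.072 [-0.61  0.56 -0.29  1.63  0.6   1.65  2.07]
pl0 [-0.59  0.76 -0.23  1.55  0.67  1.52  2.06]
pl0 [-0.56  0.64 -0.27  1.49  0.66  1.68  2.16]
pl0.072 [-0.55  0.84 -0.22  1.39  0.71  1.57  2.16]
pl0.072 [-0.53  0.73 -0.25  1.32  0.71  1.72  2.26]
```

Run:
```python
from rig import *
from h import *
R=ori(np.pi/2+TY)
command_gripper(.085)
movep(tcp([*TRAY,.12],R),R); s=sense();print(s['time_s'],s['position'])
p,d=camera("wrist");cv2.imwrite("pics/w1.png",p[:,:,::-1])
hit=move_l(tcp([*TRAY,.023],R),feed=.06,until_force=6);s=sense();print(hit,s['time_s'],s['position'],s['wrist_force'])
p,d=camera("wrist");cv2.imwrite("pics/w2.png",p[:,:,::-1])
```

```text
2.9 [0.51976987 0.01647258 0.12606954]
False 4.7167 [0.51974718 0.01550372 0.02931497] [ 1.03473727 -0.64163883 -0.44471164]
```

View pics/w2.png

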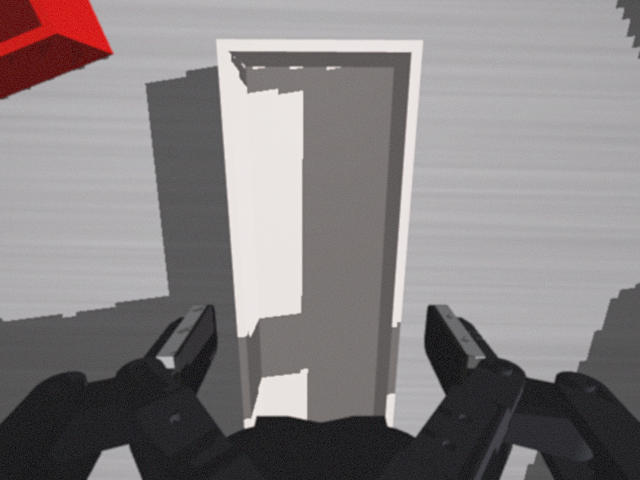

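View pics/w1.png

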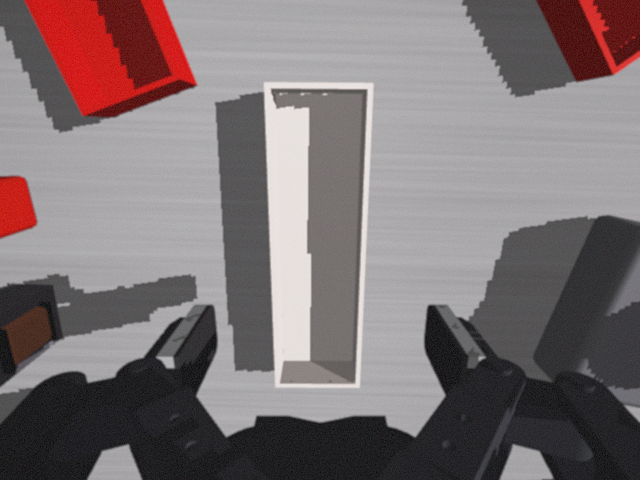

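The tray lies centred and square between the fingers: its walls are at columns 240 and 395, the fingers at 215 and 425. The fingers swing forward as they close, so I'll part-close from a raised height and probe for the ledge. That fixes the true tip reach.

Run:
```python
from rig import *
from h import *
R=ori(np.pi/2+TY)
move_l(tcp([*TRAY,.034],R),feed=.1)
command_gripper(.067)
hit=move_l(tcp([*TRAY,.012],R),feed=.03,until_force=4);s=sense();print(hit,s['time_s'],s['position'],s['wrist_force'],s['finger_gap'])
```

```text
True 6.05 [0.51909191 0.01545567 0.01820312] [-0.61062738  0.50104991  5.14016304] 0.06688024629631716
```

Run:
```python
from rig import *
from h import *
R=ori(np.pi/2+TY)
move_l([*TRAY,.0245],feed=.1)
command_gripper(.05,30);s=sense();print(s['position'],s['finger_gap'],s['time_s'])
zg=s['position'][2]; f0=s['wrist_force']
move_l([*TRAY,zg+.10],feed=.15);print(sense()['wrist_force'][2]-f0[2],sense()['finger_gap'])
move_l([*PAN,zg+.10],feed=.2)
move_l([*PAN,zg+.074],feed=.08)
hit=move_l([*PAN,zg+.066],feed=.012,until_force=2.);s=sense();print(hit,s['position'],s['position'][2]-zg,s['wrist_force'],s['time_s'])
```

```text
[0.51960393 0.01549088 0.02470638] 0.05938054736884477 6.525
-5.538401897204171 0.05960724138054157
True [0.56289055 0.24989083 0.09476144] 0.07005506744602019 [-0.47263423 -0.58378679  5.01692157] 9.6083
```

Run:
```python
from rig import *
from h import *
command_gripper(.075)
s=sense();p=s['position'];
move_l([p[0],p[1],.2],feed=.2)
P,d=camera("wrist");cv2.imwrite("pics/w3.png",P[:,:,::-1]);np.savez("w3.npz",p=P,d=d);s=sense();print(s['time_s'])
c=camera_params("wrist");T=c['tool_from_camera'];Rw=s['tcp_rot']@T[:3,:3];tw=s['tcp_rot']@T[:3,3]+s['position']
Q=cloud(d,c['K'],Rw,tw)[d>0].reshape(-1,3)
def r(q):
    m=cv2.minAreaRect((q[:,:2]*1000).astype(np.float32));return np.round(m[0],1),np.round(m[1],1),round(m[2],2),len(q)
m=(abs(Q[:,2]-.1)<.006)&(abs(Q[:,0]-.5626)<.13)&(abs(Q[:,1]-.25)<.035);print('wrist rim',r(Q[m]))
# head for parts while looking with top
R=ori(.02,np.radians(37))
command_gripper(.085)
movep(tcp([.58,-.06,.2],R),R);s=sense();print(s['time_s'],s['position'])
c=camera_params("top");P,d=camera("top");cv2.imwrite("pics/t3.png",P[100:400,200:500,::-1]);Q=cloud(d,c['K'],c['rotation'],c['position']).reshape(-1,3)
m=(Q[:,2]>.092)&(Q[:,2]<.11)&(abs(Q[:,0]-.5626)<.13)&(abs(Q[:,1]-.25)<.05);print('top rim',r(Q[m]),np.median(Q[m][:,2]))
```

```text
10.6417
wrist rim (array([563.5, 249.3]), array([200.9,  60.3]), 1.16, 4504)
12.225 [ 0.5801946  -0.05561672  0.20457143]
top rim (array([562.6, 250.5]), array([199.3,  60.1]), 0.88, 331) 0.0989389032693826
```

View pics/t3.png

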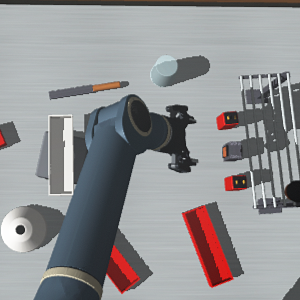

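Top and wrist agree: the tray is at (0.563, 0.250), yaw about 1.1°, rim at 0.099, so it is level and centred. Now a wrist look at the parts.

Run:
```python
from rig import *
from h import *
s=sense();P,d=camera("wrist");cv2.imwrite("pics/w4.png",P[:,:,::-1])
c=camera_params("wrist");T=c['tool_from_camera'];Rw=s['tcp_rot']@T[:3,:3];tw=s['tcp_rot']@T[:3,3]+s['position']
Q=cloud(d,c['K'],Rw,tw)[d>0].reshape(-1,3)
for n,x,h in(('xf',.58,.066),('ca',.6624,.072),('cb',.497,.072)):
    m=(abs(Q[:,2]-h-.002)<.007)&(abs(Q[:,0]-x)<.035)&(Q[:,1]>-.24)&(Q[:,1]<-.14);q=Q[m]
    r=cv2.minAreaRect((q[:,:2]*1000).astype(np.float32));print(n,len(q),r,np.median(q[:,2]))
    m=(Q[:,2]>.015)&(Q[:,2]<.06)&(abs(Q[:,0]-x)<.035)&(Q[:,1]>-.24)&(Q[:,1]<-.14);q=Q[m]
    r=cv2.minAreaRect((q[:,:2]*1000).astype(np.float32));print('  body',len(q),q.min(0),q.max(0))
    m=q[:,1]>q[:,1].max()-.006; print('  front slope',np.polyfit(q[:,0],q[:,1],1))
```

```text
xf 1099 ((580.2804565429688, -195.5323028564453), (32.469947814941406, 43.92378616333008), 89.62480926513672) 0.0655793541946838
  body 1885 [ 0.55852076 -0.18358781  0.01501173] [ 0.60251112 -0.17366122  0.05999831]
  front slope [-0.01491471 -0.16973107]
ca 1203 ((661.995849609375, -183.3038330078125), (35.46135330200195, 38.5925178527832), 6.314971923828125) 0.07451009075697754
  body 1690 [ 0.6428412  -0.20343113  0.01505592] [ 0.67896361 -0.16262659  0.05995214]
  front slope [ 0.34823353 -0.39689856]
cb 1114 ((497.48370361328125, -198.84669494628906), (35.28872299194336, 38.41913986206055), 2.006052255630493) 0.07422720944491461
  body 1746 [ 0.47917457 -0.21653144  0.01500064] [ 0.5157331  -0.17805376  0.05999177]
  front slope [-0.37554259  0.00362622]
```

View pics/w4.png

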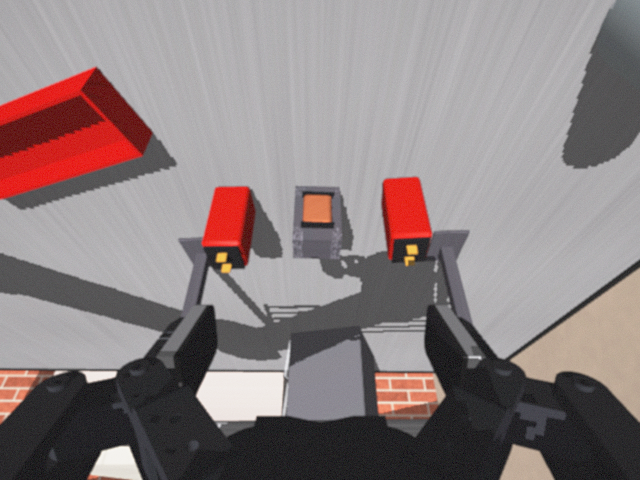

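```bash
cat >> h.py <<'E'
XF=np.array([.5802,-.195]);CA=np.array([.6622,-.183]);CB=np.array([.4973,-.1985])
TIL=np.radians(37);OFF=.0042
def tc(G,R): return np.array(G)-OFF*R[:,0]
E
python3 - <<'E'
from rig import *
from h import *
R=ori(-.007,TIL);G=np.array([*XF,.051])
command_gripper(.07)
movep(tc(G-.11*R[:,0],R),R)
hit=move_l(tc(G,R),feed=.12,until_force=8);s=sense();print(hit,s['position']-tc(G,R),s['time_s'])
if not hit:
    f0=s['wrist_force'];command_gripper(.03,60);s=sense();print(s['finger_gap'],s['wrist_force']-f0)
    p=s['position'];move_l(p+[0,0,.015],feed=.06);s=sense();print(s['finger_gap'],s['wrist_force']-f0,s['time_s'])
P,d=camera("wrist");cv2.imwrite("pics/w5.png",P[:,:,::-1])
E
```

```text
True [-0.00094728  0.00031051  0.00034938] 13.9833
```

View pics/w5.png

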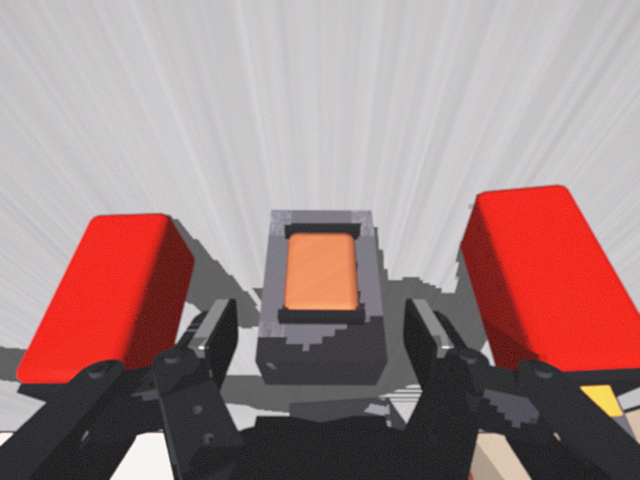

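The transformer is centred between the fingers at (320,300) with both gaps clear. The stop came within 0.4 mm of the goal, so I'll check the steady force.

Run:
```python
from rig import *
from h import *
s=sense();print(s['wrist_force'],s['position']);f0=s['wrist_force']
if np.linalg.norm(f0)<4:
    command_gripper(.03,60);s=sense();print(s['finger_gap'],s['wrist_force']-f0)
    p=s['position'];np.save('xfg.npy',p);move_l(p+[0,0,.015],feed=.06);sleep(.1);s=sense();print(s['finger_gap'],s['wrist_force']-f0,s['time_s'])
    P,d=camera("wrist");cv2.imwrite("pics/w6.png",P[:,:,::-1])
```

```text
[-1.46348239  1.10503866  2.46894311] [ 0.57894638 -0.1920781   0.05455307]
0.04344102844314983 [0.81778377 0.53924911 0.60535798]
0.043243556408735305 [ 1.52577236 -0.85222798 -7.69810031] 14.8833
```

View pics/w6.png

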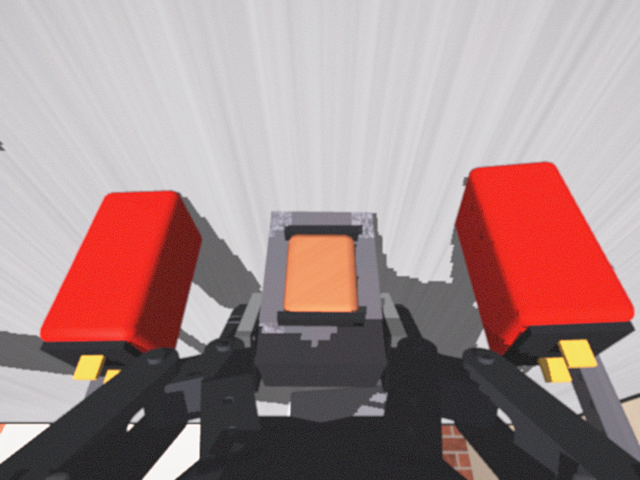

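```bash
cat >> h.py <<'E'
TC=np.array([.563,.250]);TYAW=.019
def carry(p,off,yaw,dy,lift,rig,n):
    """p: TCP at grip (part on ledge); off: part centre minus TCP (world xy at pick); dy: target along tray"""
    move_l,sense=rig.move_l,rig.sense
    c=sense()['position']
    move_l([c[0],-.07,c[2]+.02],feed=.15)
    R2=ori(TYAW,TIL); a=TYAW-yaw;rot=np.array([[np.cos(a),-np.sin(a)],[np.sin(a),np.cos(a)]])
    t=TC+dy*np.array([np.cos(TYAW),np.sin(TYAW)])-rot@np.array(off)
    move_l([c[0]*.5+t[0]*.5,.0,p[2]+lift],attitude=R2,feed=.22)
    move_l([*t,p[2]+lift],attitude=R2,feed=.22)
    move_l([*t,p[2]+.080],feed=.1)
    return t
E
python3 - <<'E'
import rig
from rig import *
from h import *
p=np.load('xfg.npy')
t=carry(p,[.0,-.0030],-.007,0,.15,rig,'xf')
sleep(.15);f0=sense()['wrist_force']
P,d=camera("wrist");cv2.imwrite("pics/w7.png",P[:,:,::-1])
P,d=camera("scene");cv2.imwrite("pics/s7.png",cv2.resize(P[180:400,250:520,::-1],None,fx=2.5,fy=2.5));s=sense();print(s['time_s'],s['position'],t,s['finger_gap'],p)
E
```

```text
19.075 [0.56319174 0.25315807 0.13483903] [0.56292201 0.25299899] 0.04347342128887914 [ 0.57915838 -0.19189397  0.05423833]
```

View pics/w7.png

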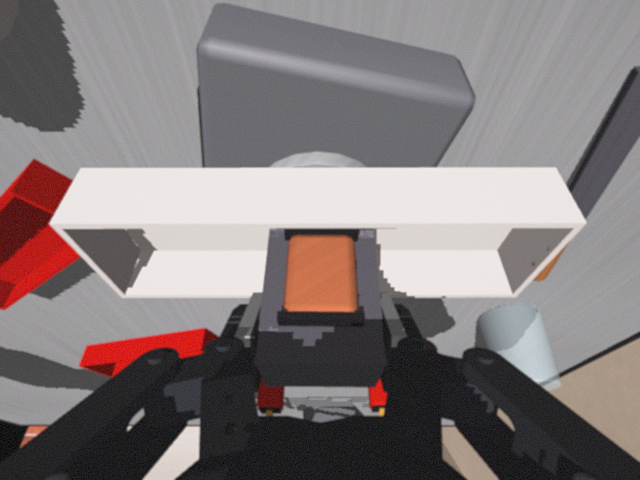

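View pics/s7.png

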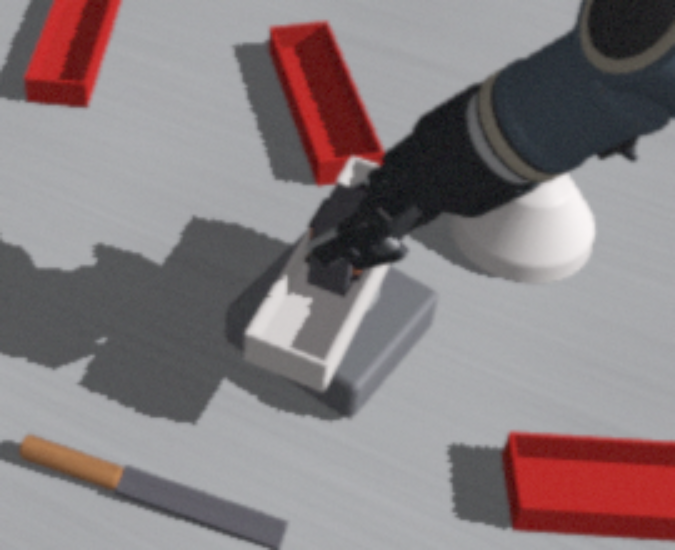

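The transformer hangs inside the tray walls, centred at column 320 against the tray's 55 to 585. It is upright and about 7 mm above the floor. Lowering to contact.

Run:
```python
from rig import *
from h import *
p=np.load('xfg.npy');c=sense()['position']
hit=move_l([.5629,.2530,p[2]+.071],feed=.015,until_force=2.5);s=sense();print(hit,s['position'][2]-p[2],s['wrist_force'],s['time_s'])
command_gripper(.056)
s=sense();print(s['wrist_force'],s['finger_gap'])
R=s['tcp_rot'];q=s['position']
move_l(q-.09*R[:,0],feed=.15)
s=sense();P,d=camera("wrist");cv2.imwrite("pics/w8.png",P[:,:,::-1])
c=camera_params("wrist");T=c['tool_from_camera'];Rw=s['tcp_rot']@T[:3,:3];tw=s['tcp_rot']@T[:3,3]+s['position']
Q=cloud(d,c['K'],Rw,tw)[d>0].reshape(-1,3)
def r(q):
    m=cv2.minAreaRect((q[:,:2]*1000).astype(np.float32));return np.round(m[0],1),np.round(m[1],1),round(m[2],2),len(q),np.median(q[:,2]).round(4)
n=(abs(Q[:,0]-.563)<.13)&(abs(Q[:,1]-.25)<.045)
print('rim',r(Q[n&(abs(Q[:,2]-.1)<.006)]),'top',r(Q[n&(abs(Q[:,2]-.139)<.006)]),s['time_s'])
```

```text
True 0.07302860037871167 [0.5711719  1.11464709 5.10261125] 19.5583
[ 0.65726834 -0.07668485 -1.54511955] 0.055935825298839906
rim (array([563.4, 249.6]), array([201. ,  62.7]), 1.05, 7039, np.float64(0.0984)) top (array([563.9, 249.5]), array([44.1, 33.1]), 1.07, 2480, np.float64(0.1384)) 20.5917
```

View pics/w8.png

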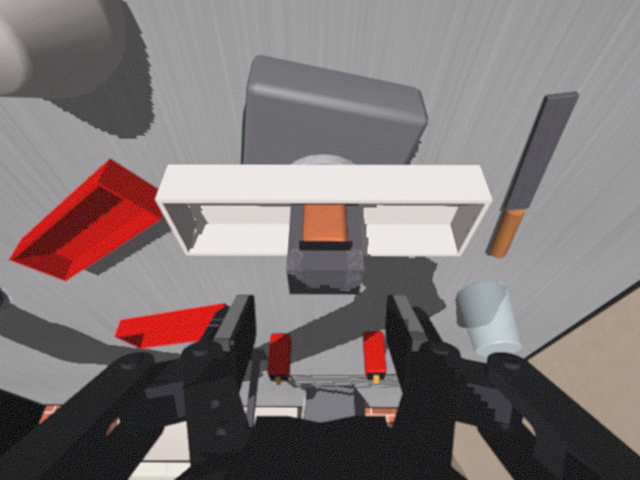

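Tray (563.4, 249.6) mm and transformer (563.9, 249.5) mm, level and upright. Next is the first capacitor, at x=0.662, for the +x end.

```bash
cat > pick.py <<'E'
import sys,rig
from rig import *
from h import *
n,yaw,dy=sys.argv[1],float(sys.argv[2]),float(sys.argv[3]);C={'a':CA,'b':CB}[n]
R=ori(yaw,TIL);G=np.array([*C,.055])
s=sense();q=s['position']
move_l([q[0],min(q[1],.30),q[2]+.03],feed=.2) if n=='a' else None
command_gripper(.065)
movep(tc(G-.12*R[:,0]+[0,0,.04],R),R)
move_l(tc(G-.09*R[:,0],R),feed=.2)
hit=move_l(tc(G,R),feed=.11,until_force=14);sleep(.1);s=sense();f0=s['wrist_force'];print(hit,s['position']-tc(G,R),f0,s['time_s'])
if not hit and np.linalg.norm(f0)<5:
    command_gripper(.025,50);s=sense();print(s['finger_gap'],s['wrist_force']-f0)
    p=s['position'];np.save(n+'g.npy',p);move_l(p+[0,0,.015],feed=.06)
    off=np.array([C[0]-tc(G,R)[0],C[1]-p[1]]);off[0]=0
    # part's offset across jaw axis only
    back=np.array([-np.sin(yaw),np.cos(yaw)]);off=back*((C-p[:2])@back);print('off',off)
    t=carry(p,off,yaw,dy,.175,rig,n);np.save(n+'t.npy',t);sleep(.15)
    s=sense();print(s['time_s'],s['position'],t,s['finger_gap'],s['wrist_force'],p)
P,d=camera("wrist");cv2.imwrite(f"pics/wp_{n}.png",P[:,:,::-1])
P,d=camera("scene");cv2.imwrite(f"pics/sp_{n}.png",cv2.resize(P[180:400,250:520,::-1],None,fx=2.5,fy=2.5))
E
python3 pick.py a .110 .073
```

```text
False [0.00068169 0.00069391 0.00059935] [ 0.11279221  0.02927073 -0.12966224] 24.3
0.03554233075650408 [-0.81507553  1.65772391  4.56519299]
off [ 0.00030686 -0.00277836]
29.3917 [0.63630082 0.25425823 0.13955929] [0.63593372 0.25418166] 0.035736718065099364 [-0.40438796  0.39051208 -2.07381731] [ 0.66219268 -0.18018856  0.05873443]
```

```bash
ls pics
```

```text
s7.png
scene0.png
scenecrop.png
sp_a.png
t3.png
top0.png
topcrop.png
w1.png
w2.png
w3.png
w4.png
w5.png
w6.png
w7.png
w8.png
wp_a.png
```

View pics/wp_a.png

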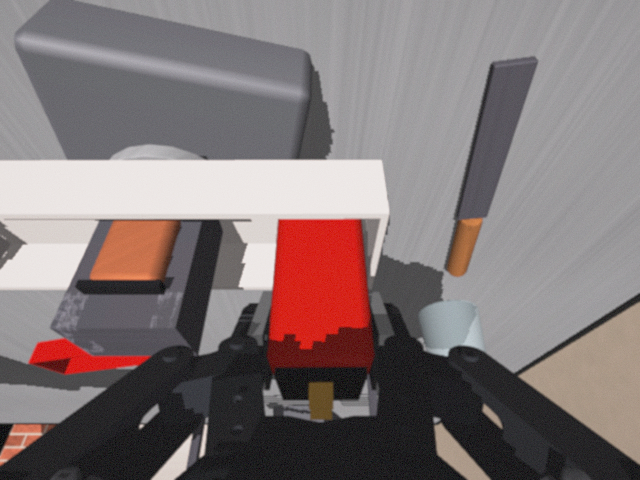

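View pics/sp_a.png

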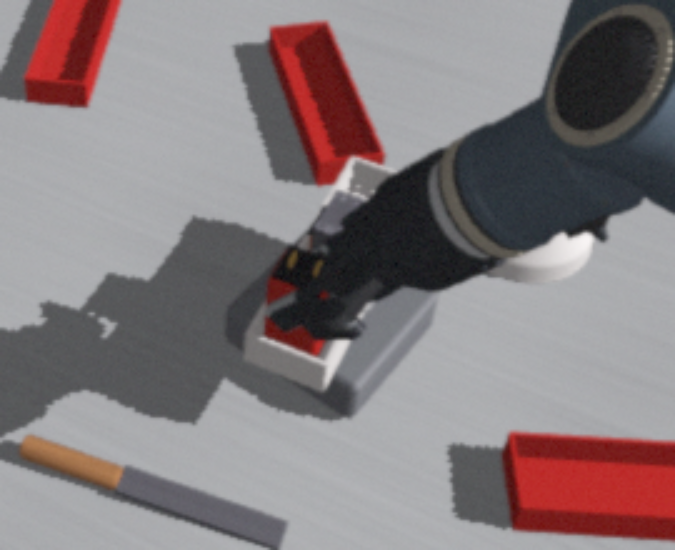

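The capacitor hangs upright inside the +x end with a gap of about 5 mm to the end wall, clear of the transformer. I'll lower to just above the floor and release.

```bash
cat > put.py <<'E'
import sys
from rig import *
from h import *
n=sys.argv[1];p=np.load(n+'g.npy');t=np.load(n+'t.npy')
hit=move_l([*t,p[2]+.0734],feed=.01,until_force=1.8);s=sense();print(hit,s['position'][2]-p[2],s['wrist_force'],s['time_s'])
command_gripper(.047);command_gripper(.055)
s=sense();print(s['wrist_force'],s['finger_gap']);R=s['tcp_rot'];q=s['position']
move_l(q-.10*R[:,0],feed=.15)
move_l(q-.10*R[:,0]+[-.03 if n=='a' else .05,0,.05],feed=.2)
s=sense();P,d=camera("wrist");cv2.imwrite(f"pics/wq_{n}.png",P[:,:,::-1])
c=camera_params("wrist");T=c['tool_from_camera'];Rw=s['tcp_rot']@T[:3,:3];tw=s['tcp_rot']@T[:3,3]+s['position']
Q=cloud(d,c['K'],Rw,tw)[d>0].reshape(-1,3)
def r(q):
    if len(q)<20:return len(q)
    m=cv2.minAreaRect((q[:,:2]*1000).astype(np.float32));return np.round(m[0],1),np.round(m[1],1),round(m[2],2),len(q),np.median(q[:,2]).round(4)
m=(abs(Q[:,0]-.563)<.13)&(abs(Q[:,1]-.25)<.045);dx=Q[:,0]-.563
print('rim',r(Q[m&(abs(Q[:,2]-.1)<.006)]),'\ntop',r(Q[m&(abs(Q[:,2]-.139)<.006)&(abs(dx)<.03)]),s['time_s'])
for sg in(1,-1):print('cap',sg,r(Q[m&(abs(Q[:,2]-.147)<.006)&(dx*sg>.04)]))
E
python3 put.py a
```

```text
False 0.07342099539548111 [-0.21607884  0.33719942 -1.94480283] 30.3
[ 1.16903907 -0.3639024  -0.48685205] 0.0553681019798506
rim (array([563. , 249.4]), array([200.6,  62.4]), 1.0, 4858, np.float64(0.0987)) 
top (array([563.9, 248.8]), array([44.3, 32.6]), 0.75, 2088, np.float64(0.1384)) 32.0833
cap 1 (array([636.1, 250.8]), array([35.7, 39.5]), 0.57, 1894, np.float64(0.1473))
cap -1 0
```

View pics/wq_a.png

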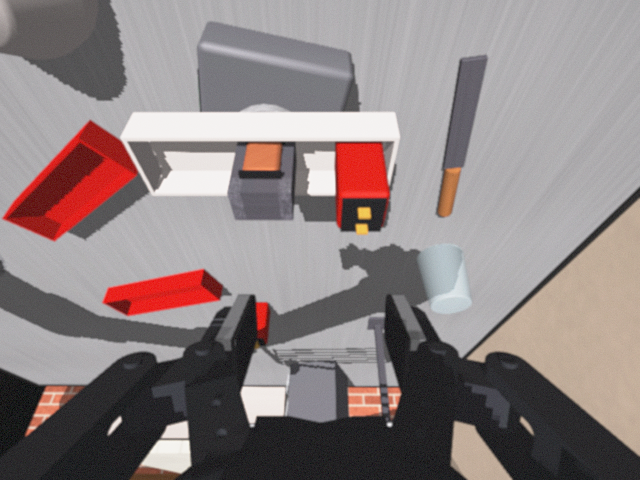

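First capacitor stands at +73 mm along the tray, tray still level. Now the second one, at x=0.497, for the -x end.

```bash
python3 pick.py b .030 -.073
```

```text
False [0.00057467 0.0005416  0.00042279] [-0.79108281  0.47557595 -0.15375566] 35.625
0.035428303330191556 [-0.0560654   3.56046894  5.90503989]
off [ 8.4324780e-05 -2.8099827e-03]
40.8 [0.49025786 0.25158114 0.13921519] [0.48995977 0.25142382] 0.03559842477528498 [ 0.13785603  0.4265476  -0.46456231] [ 0.49740203 -0.19568443  0.0586367 ]
```

View pics/wp_b.png

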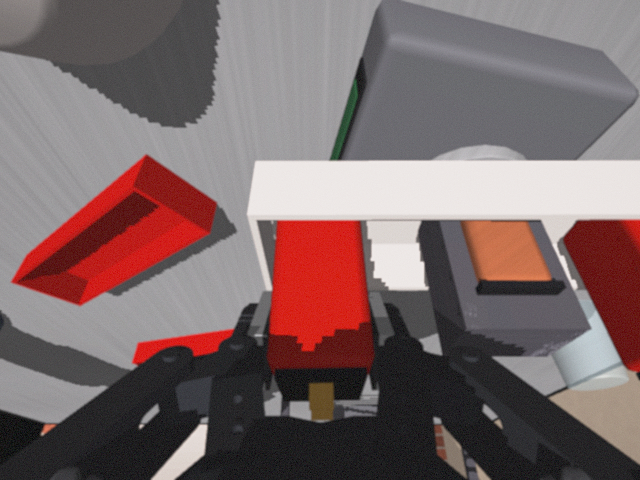

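The second capacitor hangs upright inside the -x end (columns 272 to 370; the end wall is at about 265), with nothing touching. Lowering and releasing.

```bash
python3 put.py b
python3 - <<'E'
from rig import *
from h import *
s=sense();move_l(s['position']+[0,.05,.08],feed=.2)
P,d=camera("scene");cv2.imwrite("pics/fs.png",cv2.resize(P[180:400,250:520,::-1],None,fx=2.5,fy=2.5))
c=camera_params("scene");S=cloud(d,c['K'],c['rotation'],c['position'])
O=np.load("sceneP.npy")
for n,lo,hi in(('tumbler',(.74,-.08,.01),(.86,.04,.1)),('file',(.7,.08,.008),(.8,.31,.03))):
    f=lambda A:(lambda q:q[np.all((q>lo)&(q<hi),1)].mean(0).round(4))(A.reshape(-1,3))
    print(n,f(O),f(S))
m=lambda A:np.nanmean([a for a in A.reshape(-1,3) if .3<a[0]<.46 and .28<a[1]<.42 and .01<a[2]<.08],0).round(4)
print('canopy',m(O),m(S));s=sense();print(s['time_s'],s['wrist_force'])
E
```

```text
False 0.07341171094065517 [-0.15158596 -0.00995015 -0.85143574] 41.7083
[-0.2599734  -0.33639296  0.38621512] 0.055266632523493876
rim (array([563.5, 249.7]), array([200.9,  62.1]), 0.96, 5165, np.float64(0.0989)) 
top (array([564., 249.]), array([43.8, 31.9]), 0.9, 2091, np.float64(0.1385)) 43.55
cap 1 (array([635.5, 250.1]), array([34.9, 40.1]), 1.01, 2002, np.float64(0.1474))
cap -1 (array([490.4, 248.4]), array([35.2, 39.1]), 2.1, 1923, np.float64(0.1472))
tumbler [ 0.8064 -0.0063  0.0622] [ 0.8065 -0.0064  0.0623]
file [0.7535 0.1933 0.0134] [0.7536 0.1929 0.0135]
canopy [0.4044 0.3529 0.0437] [0.4044 0.3526 0.0438]
44.2667 [-0.76895886 -0.23729218 -0.77223377]
```

View pics/wq_b.png

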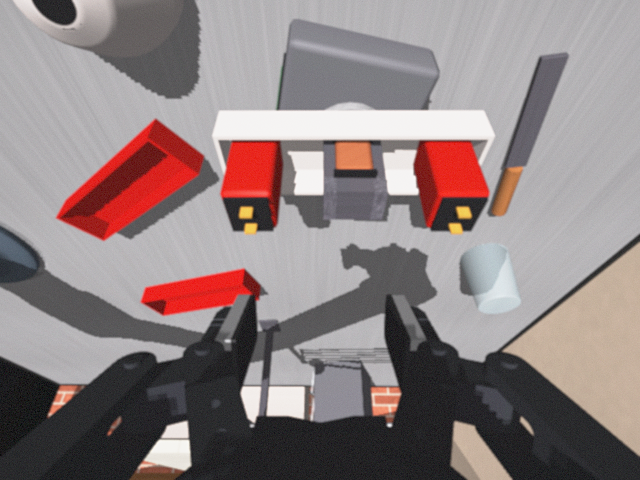

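View pics/fs.png

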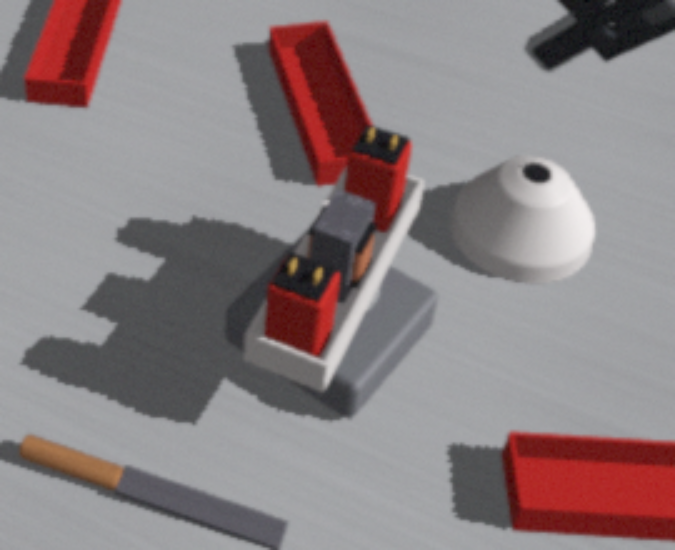

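All three parts stand upright in the level tray: capacitor tops in wq_b at (250,200) and (455,200), the transformer at (355,180). The robot is clear, so I'm handing in.

```bash
python3 -c "
from rig import *
finish_job();print(sense()['time_s'])"
```

```text
the job is handed in; nothing more can be done
the job is handed in; nothing more can be done
```

The fan repair kit is on the scale and the job is handed in, at about 44 s of the 72 s. The hand-in reports no verdict, so what follows is from my own last checks.

I set the white tray on the pan and let go of it. I lowered the transformer into the middle until it touched the floor, then released each capacitor about 0.4 mm above the tray floor, one at each end.

| Check before hand-in | Measured | Limit |
|---|---|---|
| Tray centre to pan centre | about 1 mm | 15 mm |
| Rim height above ledge (pan 70 mm + tray 30 mm) | 99 mm, looks level | level within 0.06 rad |
| Transformer from the middle, along the tray | about 0.5 mm | 15 mm |
| Capacitors from the middle, along the tray | +72 mm and -73 mm | over 52 mm |

- **Parts:** All three stand upright on the tray floor by their top heights, and the robot is clear of everything.
- **Bystanders:** The tumbler, canopy and file show shifts under 0.5 mm, which is measurement noise.
- **Odd reading:** On the transformer approach the force guard tripped within about 1 mm of the goal. The steady force there was only about 3 N and the picture showed no contact, so I carried on.

No final check failed or disagreed.

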